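# Put the essence bottles back on their own drip trays

### The job

On the blending bench each of the three small amber bottles stands on another's drip tray. Stand every bottle upright in the middle of the tray shaped like its own foot - round bottle on the round tray, square on the square, oblong on the oblong with its long side along the tray's - parking one bottle on the empty hexagonal cork mat on the way to make room. Do not tip any bottle over, and leave the big stock bottle, the beaker and the spray bottle where they are.

Things in the scene. Friction and masses are not known exactly. Their poses are not given: they have to be found in the camera images.
- round_bottle_mid (a point): Loose round amber dropper bottle, about 0.1 kg: cylindrical body 48 mm in diameter, straight-sided to 52 mm up, then a shoulder, white collar 25 mm in diameter and a slim dark rubber bulb; 88 mm tall in all. The point lies on its upright axis, half-way up, 44 mm above its foot; z is up along the bottle.
- square_bottle_mid (a point): Loose square amber bottle, about 0.1 kg: body 46 x 46 mm, 52 mm tall, then a black round cap 28 mm in diameter; 76 mm tall in all. The point lies on its upright axis, half-way up, 38 mm above its foot; z is up along the bottle. x and y are square to its flat sides.
- oblong_bottle_mid (a point): Loose flat oblong amber bottle, about 0.1 kg: body 66 mm long (its x) by 36 mm thick (its y), 54 mm tall, then a white pump cap 20 mm in diameter; 82 mm tall in all. The point lies on its upright axis, half-way up, 41 mm above its foot; z is up along the bottle.
- round_tray: Steel drip tray fixed to the bench, round, 100 mm in diameter (94 mm inside), with a 3 mm thick floor and a low rim 7 mm high over the bench. Origin: centre of its underside, on the bench; z up.
- square_tray: Steel drip tray fixed to the bench, square, 90 x 90 mm (84 mm inside), with a 3 mm thick floor and a low rim 7 mm high over the bench. Origin: centre of its underside, on the bench; z up. x and y are square to its sides.
- oblong_tray: Steel drip tray fixed to the bench, oblong, 130 mm long (its x) by 70 mm wide (its y), 124 x 64 mm inside, with a 3 mm thick floor and a low rim 7 mm high over the bench. Origin: centre of its underside, on the bench; z up.
- cork_mat: Flat hexagonal cork mat fixed to the bench, 100 mm across flats, 5 mm thick, empty at the start: the spare spot. Origin: centre of its underside, on the bench; z up.
- stock_bottle: Bystander: big round amber stock bottle with a black cap, 72 mm in diameter, 180 mm tall, loose. Origin: centre of its foot.
- beaker: Bystander: open glass beaker, 68 mm in diameter at the rim, 60 mm tall, loose. Origin: centre of its foot.
- spray_bottle: Bystander: clear spray bottle with a white spray head, 38 mm in diameter, 126 mm tall, loose. Origin: centre of its foot.

How it is judged (in metres and radians):
On the way:
1. one of the three bottles stands by itself, upright and let go, on the cork mat (its axis within 30 mm of the middle) (((horizontal distance between round_bottle_mid and cork_mat below 0.03 m and z of round_bottle_mid in the frame of cork_mat between 0.045 and 0.053 m and angle between round_bottle_mid's own z axis and vertical below 0.1 rad and contact force between the fingers and round_bottle below 0.1 N) or (horizontal distance between square_bottle_mid and cork_mat below 0.03 m and z of square_bottle_mid in the frame of cork_mat between 0.039 and 0.047 m and angle between square_bottle_mid's own z axis and vertical below 0.1 rad and contact force between the fingers and square_bottle below 0.1 N) or (horizontal distance between oblong_bottle_mid and cork_mat below 0.03 m and z of oblong_bottle_mid in the frame of cork_mat between 0.042 and 0.05 m and angle between oblong_bottle_mid's own z axis and vertical below 0.1 rad and contact force between the fingers and oblong_bottle below 0.1 N))), for 0.2 s.
At the end, for the whole second after the job is handed in: Each of the three bottles stands upright (within 0.08 rad) and at rest on the floor of the tray of its own shape, its axis within 15 mm of the tray's centre, let go; the oblong bottle's long side is within 0.30 rad of the tray's long side (horizontal distance between round_bottle_mid and round_tray below 0.015 m and z of round_bottle_mid in the frame of round_tray between 0.044 and 0.05 m and angle between each of round_bottle_mid, square_bottle_mid, oblong_bottle_mid's own z axis and vertical below 0.08 rad and linear speed of each of round_bottle, square_bottle, oblong_bottle below 0.02 m/s and contact force between the fingers and round_bottle below 0.1 N and horizontal distance between square_bottle_mid and square_tray below 0.015 m and z of square_bottle_mid in the frame of square_tray between 0.038 and 0.044 m and contact force between the fingers and square_bottle below 0.1 N and horizontal distance between oblong_bottle_mid and oblong_tray below 0.015 m and z of oblong_bottle_mid in the frame of oblong_tray between 0.041 and 0.047 m and contact force between the fingers and oblong_bottle below 0.1 N and angle between the x axis of oblong_bottle_mid and the x axis of oblong_tray, either way round below 0.3 rad); the robot touches nothing.
It fails at once if a bottle of the job is tipped over (angle between any of round_bottle_mid, square_bottle_mid, oblong_bottle_mid's own z axis and vertical above 0.6 rad).
It fails at once if the stock bottle, the beaker or the spray bottle is pushed from its place (more than 20 mm) or knocked over (distance of any of stock_bottle, beaker, spray_bottle from where it was at the start of the episode above 0.02 m or angle between any of stock_bottle, beaker, spray_bottle's own z axis and vertical above 0.4 rad).
It also fails if it takes over 115 s, if anything falls off the work surface, if the arm or the gripper's body presses on something with over 40 N, if the wrist force passes 120 N, or if a joint passes its speed limit or range.

### The arm

A 7-joint arm with a two-finger parallel gripper is mounted at the origin on the work surface. World frame = base frame: x ahead of the robot, y to its left, z up, the work surface at z = 0. Lengths are in mm, angles in rad, forces in N, time in s.
With the tool pointing down it reaches from about 425 to 800 mm from the base axis. Payload 8.3 kg.
Tool frame: the origin (TCP) lies at the very end of the fingers, on their centre line; the grasp point (between the pads) lies 19 mm behind it; z points along the fingers, y is the direction in which the jaws open and shut (so a half turn about z gives the same grasp; the last joint's range is limited). The gripper opens to 85 mm and grips with 20 to 120 N. Pads are 22 mm wide; open, the fingers measure 114 mm over their backs; the gripper's body (76 mm by 85 mm) begins 54 mm behind the grasp point. The pads swing forward as they close: fully open they stand 13 mm farther back than shut.
Start: joints at [1.156, 0.383, 0.016, 1.37, -0.006, 1.388, -0.046], TCP at [215.403, -586.689, 231.279] pointing down, gripper open.
Joint ranges: [-2.95, 2.95], [-0.25, 2.06], [-1.52, 1.56], [0.18, 2.33], [-1.44, 4.58], [0.02, 2.06], [-3.01, 3.01]. Speed limits (rad/s): [2.39, 2.39, 3.01, 3.01, 3.14, 3.14, 3.14].

### API

Orientations are given as a rotation vector (axis times angle).
In Python, from plant import robot, claw, planner, readout, vision gives the robot as it stands. Calls block until the motion is done:
- robot.move_ptp(position, orientation): joint-space move of the TCP to a pose.
- robot.move_linear(position, rotation=None, max_speed=150): straight line of the TCP; rotation=None keeps the orientation; max_speed is the mean speed in mm/s.
- robot.move_j(angles): joint-space move.
- claw.command_gripper(opening, newtons=None): opening from 0.0 (shut) to 1.0 (fully open); newtons is the grip in N (None keeps the last); returns when the fingers have stopped.
- robot.pause(seconds).
- planner.inverse_kinematics(position, orientation): joint angles nearest the present ones, or None.
- readout.read_state(): the state.
- vision.get_image(name): name is "side" or "top" or "wrist"; returns the picture (480x640x3 uint8, red, green, blue); there is no depth.
- vision.camera_model(name): a dict with "fx", "fy", "cx", "cy" (pixels), "D" ([k1, k2, p1, p2, k3] as OpenCV has them; the pictures are not rectified), "rvec" (rotation vector, rad) and "tvec" (3), from world to camera coordinates, as OpenCV has them; the wrist camera has in their place "tool_from_camera" (4x4, takes a point from camera to tool coordinates, whose origin is the TCP and whose axes are the flange's). Camera axes: x right, y down, z forward; pixel columns grow to the right and rows downward; lengths in mm; the calibration is good to about 2 mm. A picture is of the moment at which its call begins: read the wrist's pose just before it. camera_model takes no time and is no camera call.
A pose or a line that the arm cannot do raises robot.IKError and nothing moves.
- robot.sign_off(): hands the job in, once; it reports no verdict.
The state is a dict: "time_s": time; "qpos": joint angles; "joint_vel": joint speeds; "effort": joint torques, N m; "ee_pos": TCP position; "orientation": TCP orientation; "force": force on the tool from outside, world axes, zero at the start; "ft_torque": the same for the moment, N m; "grip_width": opening from 0.0 (shut) to 1.0 (fully open).
Only numpy, scipy, OpenCV 4.12 (cv2) and the standard library are available. Lean on these libraries where they do the work, as an engineer would, in place of code of your own. Each camera call takes 0.05 s, during which the arm holds its last target.

## Working session

There is one attempt and no reset: what is moved stays moved. The work goes in short steps, each a Python script; the robot and the scene stay as the last script left them, time stands still between calls to the robot, and variables do not carry over. Pictures are saved under pics/ and viewed, and the job is handed in when it is done.

```bash
ls; mkdir -p pics
python3 - <<'E'
from plant import robot, claw, planner, readout, vision
import cv2
for n in ["side","top","wrist"]:
    im=vision.get_image(n); cv2.imwrite(f"pics/{n}0.png",im[:,:,::-1]); print(n,vision.camera_model(n))
print(readout.read_state())
E
```

```text
pics
side {'fx': 591.2659856141277, 'fy': 591.2659856141277, 'cx': 316.33493412422956, 'cy': 233.4174509065193, 'D': array([-0.18872839,  0.        ,  0.        ,  0.        ,  0.        ]), 'rvec': array([ 2.19693256, -0.38482775,  0.15769799]), 'tvec': array([-597.23597394,  189.40299688, 1511.61207842])}
top {'fx': 606.7939646304606, 'fy': 606.7939646304606, 'cx': 305.4904996922266, 'cy': 237.07780270364492, 'D': array([-0.15767485,  0.        ,  0.        ,  0.        ,  0.        ]), 'rvec': array([ 2.11509302, -2.154544  ,  0.18359841]), 'tvec': array([  -4.46463982,  648.94834724, 1472.16911812])}
wrist {'fx': 412.01826115301446, 'fy': 412.01826115301446, 'cx': 322.92111710191955, 'cy': 232.93323342223115, 'D': array([-0.0310086,  0.       ,  0.       ,  0.       ,  0.       ]), 'tool_from_camera': array([[-9.70992618e-04, -9.47761516e-01, -3.18978315e-01,
         8.29286566e+01],
       [ 9.99999470e-01, -8.10728607e-04, -6.35199072e-04,
        -1.53988484e+00],
       [ 3.43412390e-04, -3.18978763e-01,  9.47761801e-01,
        -1.42113197e+02],
       [ 0.00000000e+00,  0.00000000e+00,  0.00000000e+00,
         1.00000000e+00]])}
{'time_s': 0.15, 'qpos': array([ 1.15609629,  0.38406752,  0.01640661,  1.37095129, -0.0063022 ,
        1.38821122, -0.04649184]), 'joint_vel': array([ 0.00018102, -0.00159123, -0.00122143, -0.00368174, -0.00234054,
       -0.00174094,  0.00051901]), 'effort': array([ 2.68954253e-03, -6.28154540e+01,  8.45893007e-01, -3.72165012e+01,
        1.66534376e-02,  1.09546236e-02, -1.26468998e-05]), 'ee_pos': array([ 215.24639656, -586.32626875,  230.47735225]), 'orientation': array([-3.09156978e+00, -5.49553840e-01,  4.75556935e-04]), 'force': array([ 0.155896  , -0.83951062, -0.47765137]), 'ft_torque': array([ 0.0161093 , -0.00206967, -0.03486919]), 'grip_width': 1.0005864981576766}
```

View pics/top0.png

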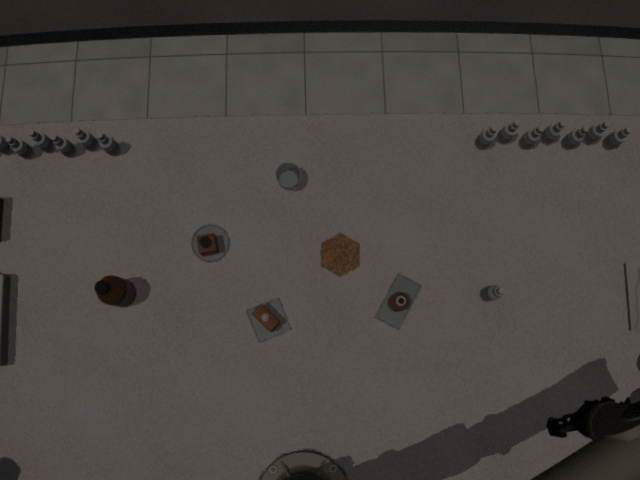

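View pics/side0.png

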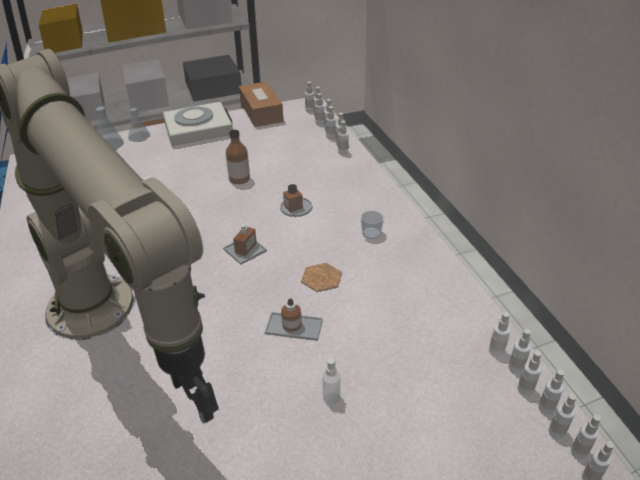

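View pics/wrist0.png

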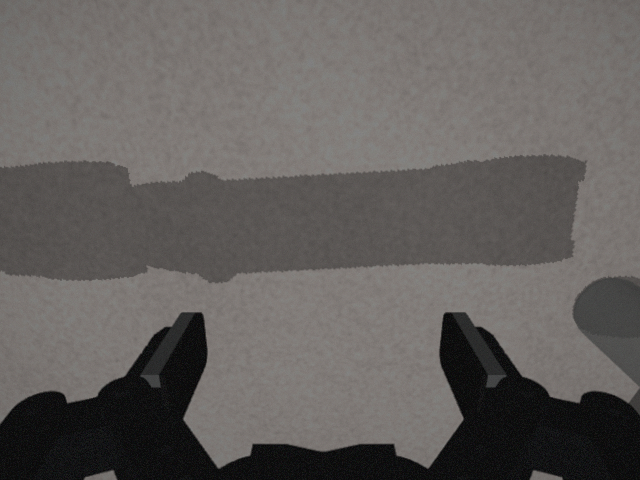

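Top view: the square bottle stands on the round tray (208,243), the oblong bottle on the square tray (267,318), and the round bottle on the oblong tray (399,301). The cork mat is at (340,254). In the side view these are at (293,200), (245,243), (291,320) and (322,277).

```bash
cat > h.py <<'E'
import numpy as np, cv2
from scipy.spatial.transform import Rotation as R
from plant import robot, claw, planner, readout, vision
def cam(name,state=None):
    m=vision.camera_model(name)
    K=np.array([[m['fx'],0,m['cx']],[0,m['fy'],m['cy']],[0,0,1]]); D=np.array(m['D'])
    if 'rvec' in m:
        Rw=R.from_rotvec(m['rvec']).as_matrix().T; o=-Rw@np.array(m['tvec'])
    else:
        T=m['tool_from_camera']; Rt=R.from_rotvec(state['orientation']).as_matrix()
        Rw=Rt@T[:3,:3]; o=Rt@T[:3,3]+state['ee_pos']
    return K,D,Rw,o
def rays(c,px):
    K,D,Rw,o=c
    u=cv2.undistortPoints(np.array(px,float).reshape(-1,1,2),K,D).reshape(-1,2)
    d=np.c_[u,np.ones(len(u))]@Rw.T
    return o,d/np.linalg.norm(d,axis=1)[:,None]
def plane(c,px,z):
    o,d=rays(c,px); return o+d*((z-o[2])/d[:,2])[:,None]
def proj(c,P):
    K,D,Rw,o=c
    return cv2.projectPoints(np.array(P,float).reshape(-1,3),cv2.Rodrigues(Rw.T)[0],-Rw.T@o,K,D)[0].reshape(-1,2)
def tri(rs):
    A=np.zeros((3,3));b=np.zeros(3)
    for o,d in rs:
        M=np.eye(3)-np.outer(d,d);A+=M;b+=M@o
    p=np.linalg.solve(A,b)
    return p,[np.linalg.norm((np.eye(3)-np.outer(d,d))@(p-o)) for o,d in rs]
def down(yaw):  # tool y axis (jaw dir) : tool x at angle yaw in world
    return (R.from_euler('z',yaw)*R.from_euler('x',np.pi)).as_rotvec()
def shot(name,f):
    s=readout.read_state(); im=vision.get_image(name); cv2.imwrite(f"pics/{f}.png",im[:,:,::-1]); np.savez(f"pics/{f}.npz",ee_pos=s['ee_pos'],orientation=s['orientation'])
    return s,im
E
python3 - <<'E'
from h import *
c=cam('top')
n=['sqb_rt','obb_st','rb_ot','mat','beaker','spray','stock']
print(np.c_[plane(c,[(210,243),(269,320),(398,301),(340,254),(289,180),(490,293),(120,292)],5)].round(0))
cs=cam('side'); 
print(plane(cs,[(296,206),(245,249),(293,326),(322,277),(372,234),(332,400),(239,180)],5).round(0))
s=readout.read_state(); T=R.from_rotvec(s['orientation']).as_matrix(); print(T.round(2))
for p in plane(c,[(210,243),(269,320),(398,301),(340,254)],5):
  for yaw in np.arange(-3,3.2,.5):
    q=planner.inverse_kinematics([p[0],p[1],120],down(yaw)); print(yaw,None if q is None else np.round(q,2))
E
```

```text
[[ 646.  232.    5.]
 [ 445.   80.    5.]
 [ 486. -251.    5.]
 [ 611. -105.    5.]
 [ 811.   24.    5.]
 [ 501. -494.    5.]
 [ 521.  468.    5.]]
[[ 645.  229.    5.]
 [ 445.   78.    5.]
 [ 483. -256.    5.]
 [ 610. -112.    5.]
 [ 809.   13.    5.]
 [ 496. -496.    5.]
 [ 513.  443.    5.]]
[[ 0.94  0.34 -0.  ]
 [ 0.34 -0.94  0.  ]
 [-0.   -0.   -1.  ]]
-3.0 [ 0.2   0.81 -1.03  1.29  0.68  1.4   0.92]
-2.5 [ 0.28  0.96 -1.29  1.29  0.91  1.52  1.32]
-2.0 [ 0.28  0.96 -1.29  1.29  0.91  1.52  1.82]
-1.5 [ 0.28  0.96 -1.29  1.29  0.91  1.52  2.32]
-1.0 [-1.08  0.99  1.35  1.36 -0.96  1.5  -2.38]
-0.5 [ 0.05  0.69 -0.72  1.3   0.45  1.31 -2.74]
0.0 [ 0.07  0.7  -0.75  1.3   0.47  1.32 -2.25]
0.5 [ 0.13  0.75 -0.88  1.3   0.57  1.35 -1.8 ]
1.0 [ 0.16  0.77 -0.93  1.29  0.61  1.37 -1.32]
1.5 [ 0.19  0.8  -1.    1.29  0.66  1.39 -0.85]
2.0 [ 0.19  0.8  -1.01  1.29  0.67  1.39 -0.36]
2.5 [ 0.19  0.81 -1.02  1.29  0.67  1.4   0.14]
3.0 [ 0.2   0.81 -1.03  1.29  0.68  1.4   0.64]
-3.0 [ 0.63  0.21 -0.96  1.94  0.2   1.08  1.3 ]
-2.5 [ 0.86  0.33 -1.26  1.94  0.35  1.13  1.66]
-2.0 [ 0.86 
[... 1079 characters left out ...]
.72  0.17  1.12  1.21]
3.0 [ 0.87  0.35 -0.55  1.72  0.2   1.13  1.69]
-3.0 [ 0.58  0.53 -0.65  1.51  0.33  1.21  1.6 ]
-2.5 [ 0.91  0.83 -1.29  1.5   0.8   1.42  1.8 ]
-2.0 [ 0.91  0.83 -1.29  1.5   0.8   1.42  2.3 ]
-1.5 [ 0.23  0.45 -0.15  1.53  0.07  1.17 -3.  ]
-1.0 [ 0.28  0.46 -0.22  1.53  0.1   1.17 -2.53]
-0.5 [ 0.33  0.46 -0.29  1.52  0.14  1.17 -2.05]
0.0 [ 0.38  0.47 -0.36  1.52  0.18  1.18 -1.58]
0.5 [ 0.44  0.48 -0.43  1.52  0.21  1.19 -1.1 ]
1.0 [ 0.47  0.49 -0.48  1.52  0.24  1.19 -0.62]
1.5 [ 0.51  0.5  -0.53  1.52  0.27  1.2  -0.14]
2.0 [ 0.54  0.51 -0.58  1.51  0.29  1.2   0.34]
2.5 [ 0.57  0.53 -0.63  1.51  0.32  1.21  0.82]
3.0 [ 0.56  0.52 -0.62  1.51  0.31  1.21  1.33]
```

```bash
python3 - <<'E'
from h import *
yaw=np.pi/2
for i,(x,y) in enumerate([(486,-251),(550,-180),(610,-105),(545,150),(640,235),(450,90)]):
    p=[x,y+50,270]
    if i==0: robot.move_ptp(p,down(yaw))
    else: robot.move_linear(p,max_speed=250)
    robot.pause(0.2)
    s,im=shot('wrist',f'w{i}'); print(i,s['time_s'],s['ee_pos'].round(1))
E
python3 -c "
import cv2,numpy as np
a=[cv2.resize(cv2.imread(f'pics/w{i}.png'),(400,300)) for i in range(4)]
cv2.imwrite('pics/m1.png',np.vstack([np.hstack(a[:2]),np.hstack(a[2:])]))"
```

```text
0 2.075 [ 485.7 -202.   269.8]
1 2.8583 [ 549.5 -131.4  270.1]
2 3.6417 [609.6 -56.7 270.2]
3 5.0917 [545.6 198.6 269.9]
4 6.0 [639.9 283.9 270.9]
5 7.3583 [450.4 140.7 269.7]
```

View pics/m1.png

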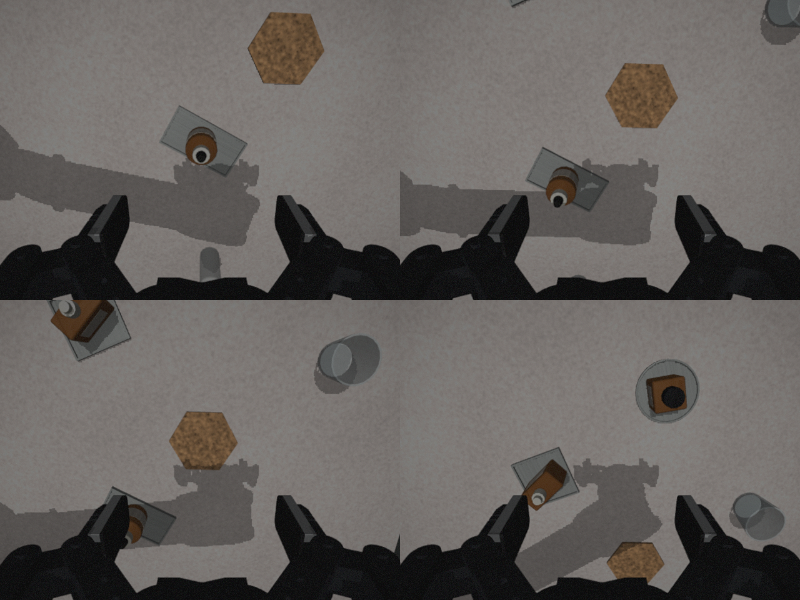

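View pics/w4.png

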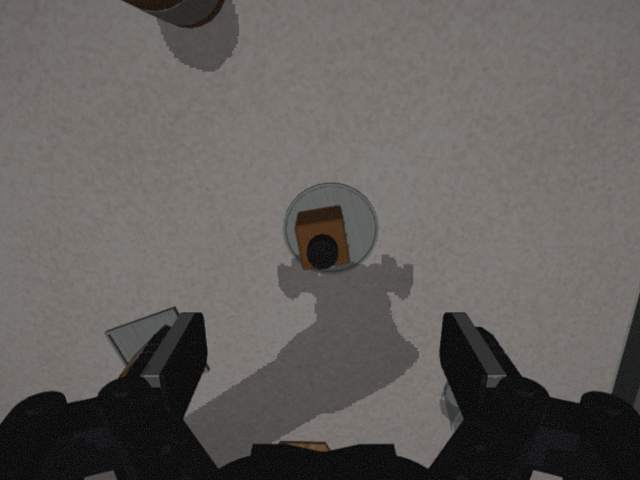

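View pics/w5.png

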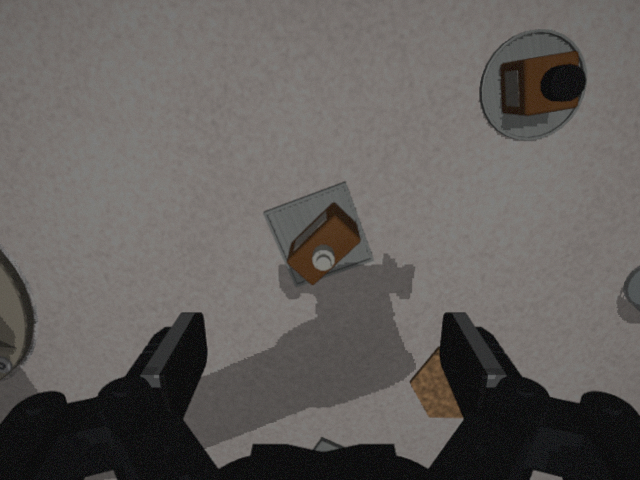

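w0/w1 show the round bottle on the oblong tray, with the tray near (405,285) in w0 full-res pixels. w4 shows the square bottle on the round tray at (331,227). w5 shows the oblong bottle on the square tray at (318,238). Next I'll segment.

```bash
cat > seg.py <<'E'
from h import *
def load(i):
    im=cv2.imread(f'pics/{i}.png'); z=np.load(f'pics/{i}.npz'); return im,cam('wrist',z)
def masks(im):
    b=cv2.GaussianBlur(im,(5,5),0).astype(int); B,G,Rr=b[...,0],b[...,1],b[...,2]
    tray=((B-Rr)>2)&(Rr>45)
    amber=((Rr-B)>22)
    return tray.astype(np.uint8)*255,amber.astype(np.uint8)*255
E
python3 - <<'E'
from seg import *
for i in range(6):
    im,c=load(f'w{i}'); t,a=masks(im)
    if i in(0,4,5,3): cv2.imwrite(f'pics/mask{i}.png',np.dstack([t,t*0,a]))
    for nm,m in (('tray',t),('amber',a)):
        for k in cv2.findContours(m,cv2.RETR_EXTERNAL,cv2.CHAIN_APPROX_NONE)[0]:
            if cv2.contourArea(k)>300:
                print(i,nm,cv2.contourArea(k),cv2.boundingRect(k),np.round(cv2.minAreaRect(k),1).tolist() if 0 else '')
a=[cv2.resize(cv2.imread(f'pics/mask{i}.png'),(400,300)) for i in (0,3,4,5)]
cv2.imwrite('pics/m2.png',np.vstack([np.hstack(a[:2]),np.hstack(a[2:])]))
E
```

```text
0 amber 1923.0 (297, 213, 50, 51) 
0 amber 10400.0 (397, 19, 122, 116) 
1 tray 1562.5 (589, 0, 51, 40) 
1 amber 1103.5 (233, 282, 48, 46) 
1 amber 8947.5 (328, 101, 117, 104) 
2 tray 1038.5 (512, 68, 41, 62) 
2 amber 535.5 (205, 347, 22, 42) 
2 amber 7521.5 (270, 179, 110, 93) 
2 amber 2149.0 (81, 0, 82, 64) 
3 tray 1224.0 (536, 312, 61, 44) 
3 amber 3976.5 (331, 388, 92, 64) 
3 amber 2514.5 (196, 257, 69, 80) 
3 amber 1757.5 (397, 120, 62, 61) 
4 amber 1704.5 (295, 207, 55, 63) 
5 amber 1836.5 (410, 350, 53, 68) 
5 amber 2184.5 (287, 204, 73, 81) 
5 amber 1733.5 (523, 51, 56, 64)
```

View pics/m2.png

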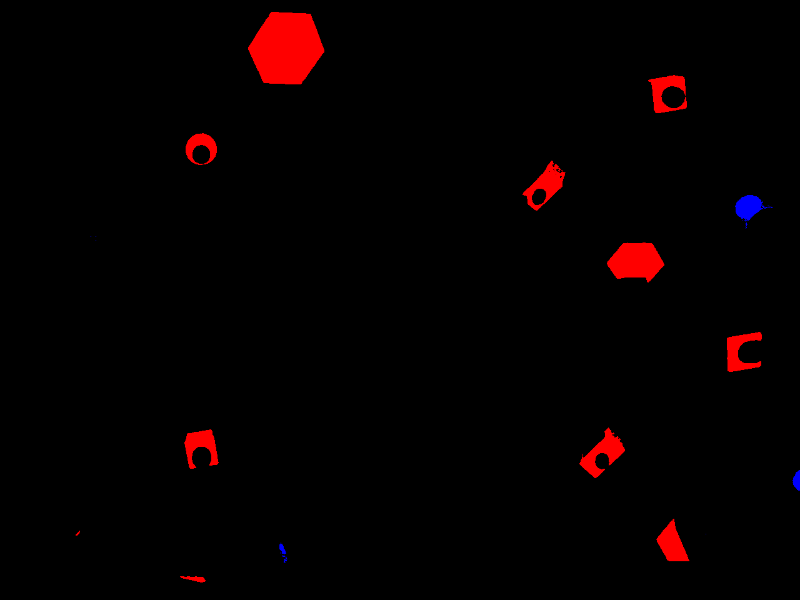

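Run:
```python
import re
s=open('seg.py').read()
s=s.replace("tray=((B-Rr)>2)&(Rr>45)","L=cv2.GaussianBlur(im,(9,9),0).astype(float); tray=((L[...,2]-L[...,0])/L.sum(2)<0.005)&(L[...,2]>45)")
open('seg.py','w').write(s)
from seg import *
im,_=load('w4'); 
for p in [(360,220),(360,205),(450,150),(345,320),(150,330)]:
    print(p,im[p[1]-4:p[1]+4,p[0]-4:p[0]+4].mean((0,1)).round(1))
ims=[]
for i in (0,1,3,4,5):
    im,c=load(f'w{i}'); t,a=masks(im); ims.append(cv2.resize(np.dstack([t,t*0,a]),(400,300)))
ims.append(ims[0]*0)
cv2.imwrite('pics/m3.png',np.vstack([np.hstack(ims[:2]),np.hstack(ims[2:4])]));
# enlarged crops
def crop(i,x,y,w=100):
    im,_=load(i); return cv2.resize(cv2.convertScaleAbs(im[y:y+w*3//4,x:x+w],alpha=2),(400,300),interpolation=cv2.INTER_CUBIC)
cv2.imwrite('pics/m4.png',np.vstack([np.hstack([crop('w0',250,160,160),crop('w1',190,225,160)]),np.hstack([crop('w4',270,170,130),crop('w5',250,175,150)])]))
```

```text
(360, 220) [95.8 97.4 95.2]
(360, 205) [97.  98.8 96.7]
(450, 150) [117.2 120.3 124. ]
(345, 320) [84.2 86.3 90.1]
(150, 330) [90.1 91.6 89.6]
```

View pics/m3.png

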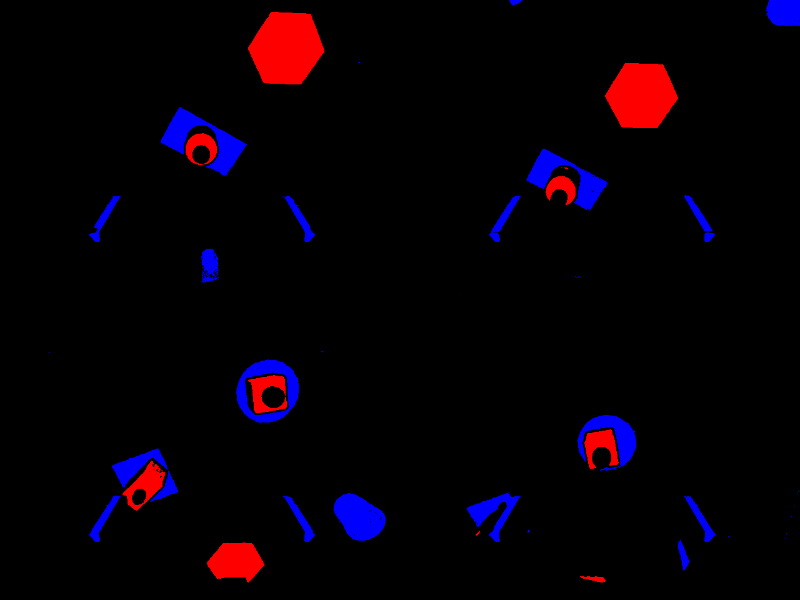

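View pics/m4.png

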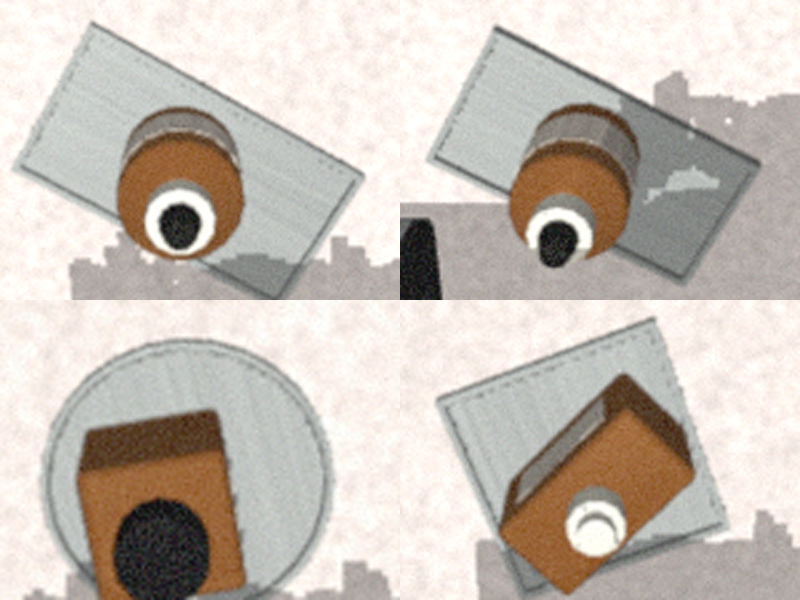

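```bash
cat > fit.py <<'E'
from seg import *
def comp(m,box):
    x0,y0,x1,y1=box; mm=np.zeros_like(m); mm[y0:y1,x0:x1]=m[y0:y1,x0:x1]
    mm=cv2.morphologyEx(mm,cv2.MORPH_OPEN,np.ones((3,3)))
    ks=cv2.findContours(mm,cv2.RETR_EXTERNAL,cv2.CHAIN_APPROX_NONE)[0]
    return cv2.convexHull(np.vstack([k for k in ks if cv2.contourArea(k)>60]))
def world_contour(c,h,z): return plane(c,h.reshape(-1,2),z)[:,:2]
def circ(P):
    A=np.c_[2*P,np.ones(len(P))]; s=np.linalg.lstsq(A,(P**2).sum(1),rcond=None)[0]
    return s[:2],np.sqrt(s[2]+s[:2]@s[:2])
def dense(h):
    h=h.reshape(-1,2).astype(float); out=[]
    for a,b in zip(h,np.roll(h,-1,0)):
        n=max(1,int(np.linalg.norm(b-a))); out+= [a+(b-a)*k/n for k in range(n)]
    return np.array(out)
E
python3 - <<'E'
from fit import *
def show(tag,i,box,z,kind):
    im,c=load(f'w{i}'); t,a=masks(im); h=comp(t if kind!='mat' else a,box)
    for zz in z:
        P=world_contour(c,h,zz).astype(np.float32)
        if kind=='circ':
            ce,r=circ(plane(c,dense(h),zz)[:,:2]); print(tag,i,zz,ce.round(1),round(r,1))
        else:
            (x,y),(w,l),an=cv2.minAreaRect(P); M=cv2.moments(P); print(tag,i,zz,'rect',round(x,1),round(y,1),round(w,1),round(l,1),round(an,1),'cen',round(M['m10']/M['m00'],1),round(M['m01']/M['m00'],1))
show('ot',0,(230,190,420,370),(0,7),'r')
show('ot',1,(180,220,350,350),(0,7),'r')
for i,b in ((0,(380,10,530,150)),(1,(320,90,460,220)),(2,(260,170,390,280))): show('mat',i,b,(0,5),'mat')
show('rt',3,(360,80,500,220),(0,7),'circ')
show('rt',4,(270,170,400,290),(0,7),'circ')
show('rt',5,(460,10,600,160),(0,7),'circ')
show('st',3,(160,220,310,345),(0,7),'r')
show('st',5,(250,170,385,295),(0,7),'r')
E
```

```text
ot 0 0 rect 488.0 -251.8 70.0 130.2 60.1 cen 489.6 -254.6
ot 0 7 rect 488.0 -249.5 68.8 128.0 60.1 cen 489.6 -252.3
ot 1 0 rect 469.2 -277.4 132.0 134.4 59.5 cen 470.7 -262.2
ot 1 7 rect 470.6 -273.5 129.8 132.1 59.5 cen 472.1 -258.6
mat 0 0 rect 613.4 -103.8 101.7 115.8 88.1 cen 613.3 -103.8
mat 0 5 rect 611.9 -104.0 100.4 114.4 88.1 cen 611.8 -104.0
mat 1 0 rect 612.6 -104.2 101.6 115.7 89.9 cen 612.7 -104.4
mat 1 5 rect 611.9 -103.5 100.4 114.3 89.9 cen 611.9 -103.7
mat 2 0 rect 612.1 -104.7 101.2 113.8 87.7 cen 611.9 -104.8
mat 2 5 rect 612.1 -103.1 100.0 112.5 87.7 cen 611.9 -103.2
rt 3 0 [649.5 232.9] 49.2
rt 3 7 [647.8 233.8] 48.4
rt 4 0 [649.1 235.9] 47.1
rt 4 7 [649.  238.1] 46.3
rt 5 0 [647.8 233. ] 48.2
rt 5 7 [644.5 232.9] 47.4
st 3 0 rect 416.2 71.7 153.0 91.0 19.8 cen 430.5 72.4
st 3 7 rect 418.4 75.3 150.4 89.5 19.8 cen 432.4 76.0
st 5 0 rect 445.8 82.4 89.7 90.4 20.3 cen 448.1 88.5
st 5 7 rect 445.9 84.9 88.2 88.9 20.3 cen 448.1 90.8
```

Run:
```python
from fit import *
def corners(i,box,kind='t',eps=6):
    im,c=load(f'w{i}'); t,a=masks(im); h=comp(t if kind=='t' else a,box)
    p=cv2.approxPolyDP(h,eps,True).reshape(-1,2).astype(float); return c,p
def match(A,B,z,tag):
    cA,pA=A;cB,pB=B
    wA=plane(cA,pA,z);wB=plane(cB,pB,z); out=[]
    for k,w in enumerate(wA):
        d=np.linalg.norm(wB-w,axis=1);j=d.argmin()
        if d[j]<12:
            oA,dA=rays(cA,pA[k:k+1]);oB,dB=rays(cB,pB[j:j+1])
            p,r=tri([(oA,dA[0]),(oB,dB[0])]); out.append(p); print(tag,pA[k],pB[j],p.round(1),np.round(r,1))
    return np.array(out)
match(corners(0,(230,190,420,370)),corners(1,(195,220,350,350)),7,'ot')
match(corners(5,(250,170,385,295)),corners(3,(170,220,310,311)),7,'st')
match(corners(0,(380,10,530,150),'a'),corners(2,(260,170,390,280),'a'),5,'mat')
match(corners(0,(380,10,530,150),'a'),corners(1,(320,90,460,220),'a'),5,'mat')
# round tray extremes : ellipse fits
pts=[]
for i,b in ((3,(360,80,500,220)),(5,(460,10,600,160))):
    im,c=load(f'w{i}'); t,a=masks(im); h=comp(t,b); e=cv2.fitEllipse(dense(h).astype(np.float32)); print(e)
    # true centre: circle-centre image at z from plane fit
    o,d=rays(c,[e[0]]); pts.append((o,d[0]))
print('rt',tri(pts))
# caps
def cap(i,box,kind):
    im,c=load(f'w{i}'); b=cv2.GaussianBlur(im,(3,3),0).astype(int); x0,y0,x1,y1=box
    if kind=='white': m=(b.min(2)>np.array(160 if 0 else 105))&(np.abs(b[...,2]-b[...,0])<14)
    else: m=b.max(2)<40
    m=m.astype(np.uint8)*255; mm=m*0; mm[y0:y1,x0:x1]=m[y0:y1,x0:x1]
    k=max(cv2.findContours(mm,cv2.RETR_EXTERNAL,cv2.CHAIN_APPROX_NONE)[0],key=cv2.contourArea)
    e=cv2.fitEllipse(cv2.convexHull(k) if len(cv2.convexHull(k))>5 else k); print(i,kind,np.round(e[0],1),np.round(e[1],1),round(e[2])); return c,e
for tag,L in {'sq':[(3,(405,120,462,180),'black'),(4,(300,225,345,275),'black'),(5,(535,55,590,110),'black')],
  'round':[(0,(300,235,345,266),'black'),(1,(235,300,280,335),'black')],
  'ob':[(5,(305,240,340,275),'white'),(3,(200,300,235,335),'white')]}.items():
    rs=[]
    for i,b,k in L:
        c,e=cap(i,b,k); o,d=rays(c,[e[0]]); rs.append((o,d[0]))
    p,r=tri(rs); print(tag,p.round(1),np.round(r,1))
```

```text
ot [393. 233.] [329. 289.] [ 557.9 -255.6   -2.5] [2.9 2.9]
ot [355. 279.] [304. 334.] [ 524.4 -323.4  -25. ] [2.2 2.2]
ot [257. 227.] [203. 289.] [ 417.7 -248.4    5.8] [0.5 0.5]
st [371. 259.] [284. 306.] [501.8  57.4   1. ] [0.4 0.4]
st [338. 269.] [253. 310.] [465.7  43.9  -9.2] [3.1 3.1]
st [283. 255.] [196. 299.] [407.   67.3   8. ] [3.1 3.1]
st [265. 214.] [179. 265.] [390.4 108.4   3.4] [0.5 0.5]
st [344. 184.] [253. 238.] [471.6 138.9   1.5] [0. 0.]
mat [434.  19.] [297. 180.] [584.5 -53.6   8.7] [0.4 0.4]
mat [497.  23.] [354. 180.] [642.  -55.2   4.7] [1.3 1.3]
mat [518.  83.] [379. 231.] [ 667.8 -107.3    7.6] [0. 0.]
mat [481. 134.] [349. 271.] [ 638.2 -153.6    6. ] [0.8 0.8]
mat [422. 132.] [297. 269.] [ 581.8 -152.4    2.5] [0.5 0.5]
mat [397.  79.] [271. 228.] [ 555.4 -104.4    4.4] [0.4 0.4]
mat [434.  19.] [360. 101.] [584.9 -53.5   7.4] [0.3 0.3]
mat [497.  23.] [420. 103.] [642.4 -55.6   5. ] [0.7 0.7]
mat [518.  83.] [444. 157.] [ 670.5 -106.9    1.1] [0.4 0.4]
mat [481. 134.] [411. 204.] [ 640.  -154.4    2.9] [0.1 0.1]
mat [422. 132.] [355. 203.] [ 582.1 -152.8    3.7] [0.3 0.3]
mat [397.  79.] [328. 154.] [ 555.1 -103.8    1.9] [0.5 0.5]
((427.74432373046875, 145.32833862304688), (96.22277069091797, 103.79460906982422), 42.7807502746582)
((530.1412353515625, 84.89750671386719), (94.08140563964844, 113.75700378417969), 22.009620666503906)
rt (array([650.59366207, 234.46175948,  -5.99887845]), [np.float64(0.5435230859324732), np.float64(0.5435230859324597)])
3 black [436.6 155. ] [34.3 37.1] 104
4 black [322.1 251.4] [30.9 34.9] 1
5 black [562.9  82.8] [37.1 47. ] 69
sq [639.6 235.   70.6] [0.1 0.2 0.2]
0 black [321.6 250. ] [14.5 16.3] 180
1 black [252.2 322.2] [14.  17.8] 19
round [ 484.6 -244.6   82. ] [0.1 0.1]
5 white [323.  259.7] [18.6 20.3] 87
3 white [220.1 317.8] [18.3 19.1] 85
ob [450.5  87.7  77.9] [0. 0.]
```

Run:
```python
from fit import *
for tag,i,z,p in (('ob',5,57,[(287.5,259.4),(313,285.6),(360.6,242.5),(334.4,214.4)]),('sq',4,55,[(296,227.9),(344.7,220.4),(349.6,262.6),(301.8,267.5)])):
    _,c=load(f'w{i}'); P=plane(c,p,z)[:,:2]; e=np.roll(P,-1,0)-P
    print(tag,P.round(1).tolist(),'cen',P.mean(0).round(1),'len',np.linalg.norm(e,axis=1).round(1),'ang',(np.degrees(np.arctan2(e[:,1],e[:,0]))%180).round(1))
# amber top-face of the square from mask, other views; round top-disc
im,c=load('w0');t,a=masks(im);k=comp(a,(290,205,350,270));print('round shoulder',[ (z,*circ(plane(c,dense(k),z)[:,:2])) for z in (50,55)])
im,c=load('w1'); t,a=masks(im); h=comp(t,(195,220,350,311+25)); P=world_contour(c,h,3).astype(np.float32); print('ot w1',cv2.minAreaRect(P))
im,c=load('w0'); t,a=masks(im); h=comp(t,(230,150,420,370)); P=world_contour(c,h,3).astype(np.float32); print('ot w0',cv2.minAreaRect(P), h.reshape(-1,2)[:,1].min())
```

```text
ob [[417.5, 79.4], [440.9, 52.6], [484.9, 96.1], [460.6, 122.9]] cen [451.   87.7] len [35.7 61.8 36.1 61.2] ang [131.2  44.7 132.2  45.2]
sq [[615.7, 252.2], [660.1, 259.2], [665.3, 217.8], [620.3, 212.9]] cen [640.3 235.5] len [44.9 41.8 45.3 39.6] ang [ 9.  97.2  6.2 96.6]
round shoulder [(50, array([ 484.27113919, -245.32425081]), np.float64(23.74907899482662)), (55, array([ 484.2957574 , -243.56737826]), np.float64(23.420987567642843))]
ot w1 ((487.653564453125, -250.6793212890625), (69.8507080078125, 128.3370819091797), 59.953407287597656)
ot w0 ((487.9728698730469, -250.78677368164062), (69.51251983642578, 129.26942443847656), 60.084598541259766) 172
```

```bash
cat >> h.py <<'E'
def pick(x,y,yaw,z,zu=160,N=30):
    robot.move_ptp([x,y,zu],down(yaw)); robot.pause(0.1)
    robot.move_linear([x,y,z],max_speed=120); robot.pause(0.1)
    s=readout.read_state(); print('pre',s['time_s'],s['ee_pos'].round(1),s['force'].round(1))
    claw.command_gripper(0.0,N); s=readout.read_state(); print('grip',s['grip_width'],s['force'].round(1))
    robot.move_linear([x,y,zu],max_speed=120); s=readout.read_state(); print('up',s['time_s'],s['ee_pos'].round(1),s['grip_width'],s['force'].round(1))
E
python3 - <<'E'
from h import *
claw.command_gripper(1.0)
pick(450.7,87.7,np.radians(45),21)
shot('wrist','g1'); shot('side','g1s')
E
```

```text
pre 9.8417 [451.3  87.8  21.7] [-0.3 -1.1 -0.2]
grip 0.41098399952293035 [-0.3 -0.2  2.4]
up 11.6583 [450.2  87.6 159.2] 0.41719951834513697 [-0.2 -0.3 -2. ]
```

View pics/g1.png

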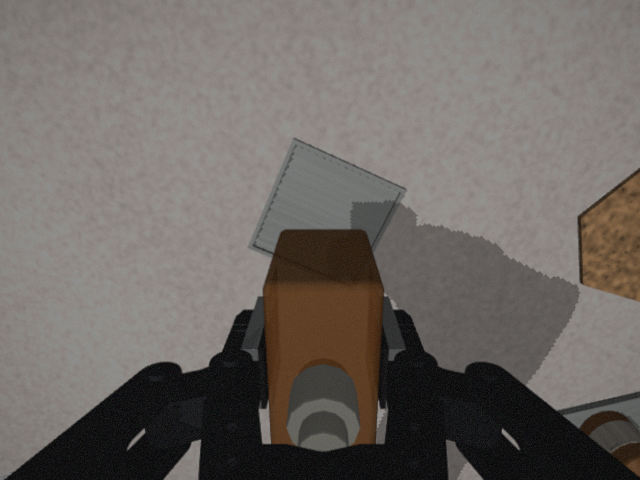

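View pics/g1s.png

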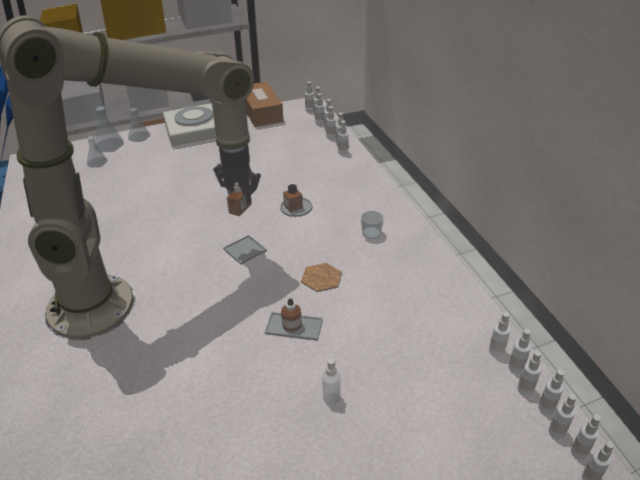

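The g1 picture shows the oblong bottle held straight between the pads (x 270-380), and the square tray empty at (325,200). Next I'll park it on the mat.

```bash
cat >> h.py <<'E'
def place(x,y,yaw,z,zu=160,opening=0.85):
    robot.move_ptp([x,y,zu],down(yaw)); robot.pause(0.2)
    s=readout.read_state(); e=np.array([x,y])-s['ee_pos'][:2]; f0=s['force'][2]; print('above',s['ee_pos'].round(1))
    x+=e[0];y+=e[1]
    robot.move_linear([x,y,z+12],max_speed=120)
    for zz in (z+5,z+2,z+1,z,z-1,z-2,z-3):
        robot.move_linear([x,y,zz],max_speed=30); robot.pause(0.15)
        s=readout.read_state(); print(zz,s['ee_pos'].round(1),(s['force'][2]-f0).round(1))
        if s['force'][2]-f0>2: break
    claw.command_gripper(opening); robot.pause(0.3)
    robot.move_linear([x,y,zu],max_speed=120); print('done',readout.read_state()['time_s'])
E
python3 - <<'E'
from fit import *
im,c=load('g1'); t,a=masks(im); h=comp(t,(235,120,420,228)); p=cv2.approxPolyDP(h,5,True).reshape(-1,2); print(p.tolist(),plane(c,p,4).round(1).tolist())
place(611.9,-103.7,np.radians(150),24)
shot('wrist','p1'); shot('side','p1s')
E
```

```text
[[259, 224], [293, 141], [402, 189], [385, 227]] [[408.3, 116.0, 4.0], [471.1, 140.4, 4.0], [502.7, 59.7, 4.0], [474.0, 46.8, 4.0]]
above [ 611.9 -103.2  160.2]
29 [ 612.  -104.2   29.1] 0.1
26 [ 611.9 -104.1   26. ] 0.9
25 [ 611.9 -104.2   25. ] 0.8
24 [ 611.9 -104.1   24. ] 0.5
23 [ 612.3 -104.2   23.3] 3.1
done 19.1083
```

View pics/p1.png

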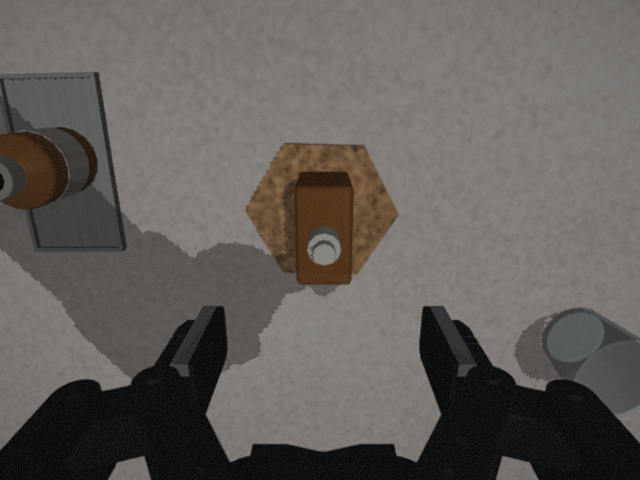

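The oblong bottle stands upright on the cork mat (bottle near (324,228), mat centre near (322,210)). Next, the square bottle.

Run:
```python
from h import *
claw.command_gripper(1.0)
pick(639.9,235.2,np.radians(97.2),18)
shot('wrist','g2')
```

```text
pre 22.3167 [640.5 235.5  19.1] [-0.8  0.7  0.3]
grip 0.5373751138444337 [-0.2 -0.8  3.6]
up 24.1 [639.4 234.9 158.9] 0.5420943093424377 [-0.  -0.3 -1.6]
```

View pics/g2.png

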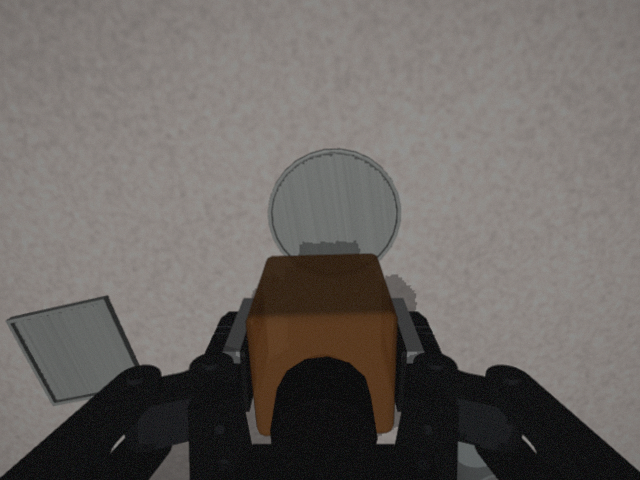

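The square bottle is held straight, and the round tray is now clear at about (335,212).

Run:
```python
from fit import *
im,c=load('g2'); t,a=masks(im); h=comp(t,(255,130,415,250)); P=dense(h); P=P[P[:,1]<240]
for z in (3,7): print('rt',z,circ(plane(c,P,z)[:,:2]))
place(446,83.6,np.radians(110.6),19)
shot('wrist','p2')
```

```text
rt 3 (array([648.62811376, 233.29067253]), np.float64(49.09847468038181))
rt 7 (array([648.37165293, 234.43167043]), np.float64(48.439282313364004))
above [446.8  84.6 160.1]
24 [445.2  82.6  24.1] -0.8
21 [445.2  82.6  21. ] -0.5
20 [445.2  82.6  20. ] -0.6
19 [445.2  82.6  19. ] 0.0
18 [445.4  82.6  18.2] 6.1
done 30.6833
```

View pics/p2.png

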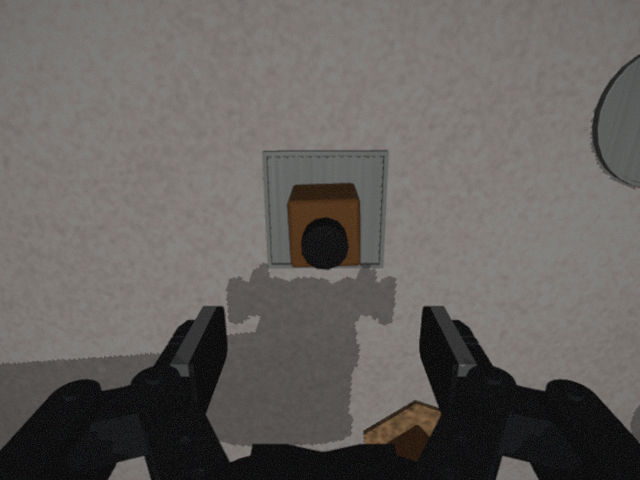

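The square bottle stands in the square tray and is aligned with its sides. Next, the round bottle.

Run:
```python
from h import *
claw.command_gripper(1.0)
pick(484.5,-244.7,np.radians(90),24,zu=180)
shot('wrist','g3')
```

```text
pre 33.925 [ 485.  -244.9   24.7] [ 0.3 -0.4 -0.2]
grip 0.5519201522550637 [-1.8  0.3  5.5]
up 35.8167 [ 484.  -244.5  179.1] 0.5445202699611659 [ 0.2  0.1 -1.5]
```

View pics/g3.png

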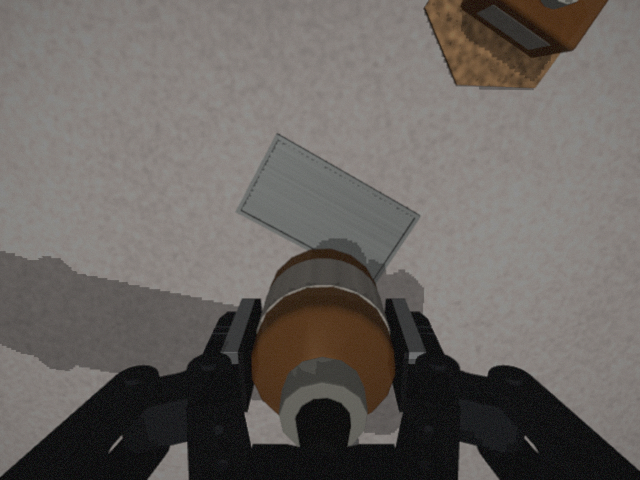

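Run:
```python
from h import *
s,im=shot('side','g3s'); print(s['grip_width'])
c=cam('side'); u=proj(c,[s['ee_pos']])[0].astype(int); print(u)
x,y=u; cr=im[y-70:y+50,x-80:x+80,::-1]; cv2.imwrite('pics/g3sc.png',cv2.resize(cr,(800,600),interpolation=cv2.INTER_CUBIC))
```

```text
0.5507681954307939
[288 269]
```

View pics/g3sc.png

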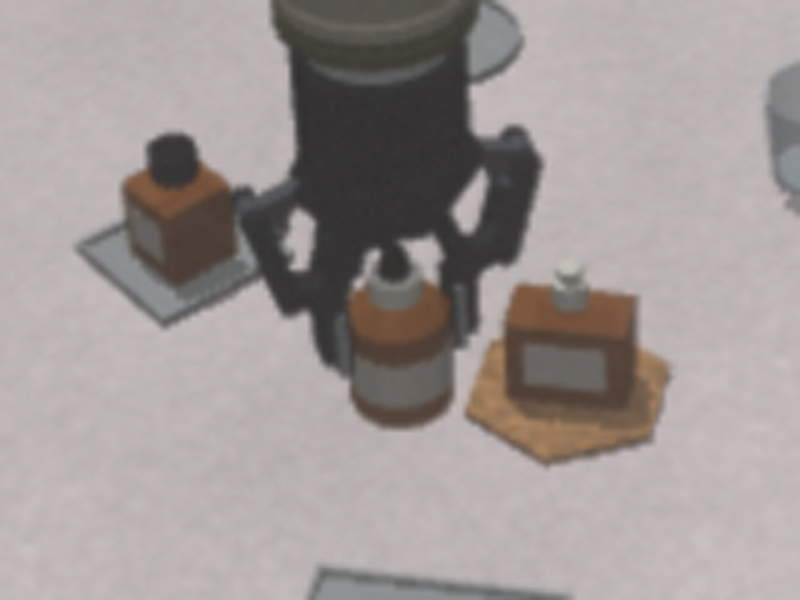

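The bottle is held upright, with its bulb clear of the gripper body. Placing it on the round tray now.

Run:
```python
from fit import *
im,c=load('g3'); t,a=masks(im); h=comp(t,(225,120,430,300)); p=cv2.approxPolyDP(h,5,True).reshape(-1,2); print(p.tolist(),plane(c,p,4).round(1).tolist(), cv2.minAreaRect(world_contour(c,h,4).astype(np.float32)))
place(648,233.6,np.radians(90),25,zu=180)
shot('wrist','p3')
```

```text
[[277, 136], [417, 215], [378, 277], [239, 211]] [[449.4, -190.1, 4.0], [559.4, -252.1, 4.0], [530.3, -306.5, 4.0], [416.9, -248.7, 4.0]] ((487.8558349609375, -250.59222412109375), (69.18818664550781, 129.38418579101562), 60.205684661865234)
above [648.4 232.3 180.1]
30 [647.6 234.9  30.1] -0.2
27 [647.6 234.9  27. ] 0.7
26 [647.6 234.9  26. ] -0.5
25 [647.6 234.9  25. ] -0.5
24 [647.8 235.   24.5] 6.7
done 43.55
```

View pics/p3.png

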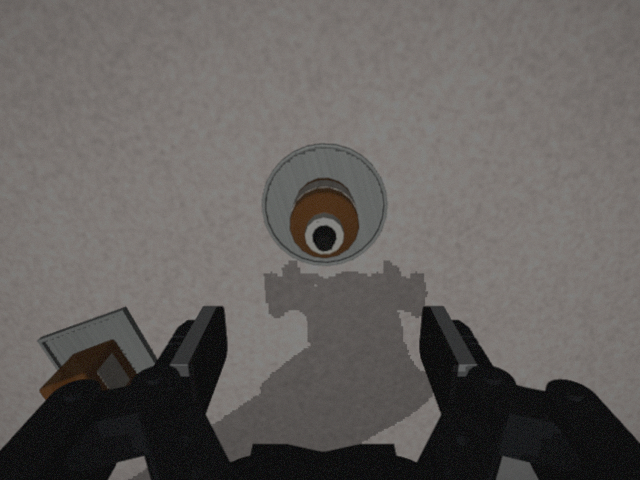

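The round bottle stands upright in the round tray (tray circle around (324,204)). Now the oblong bottle. I'll check its cap position in p1 first.

Run:
```python
from fit import *
im,c=load('p1'); print(plane(c,[(323,247)],80).round(1))
claw.command_gripper(1.0)
pick(612,-104.1,np.radians(150),23)
shot('wrist','g4')
place(487.9,-250.7,np.radians(150.1),21.5)
shot('wrist','p4'); shot('side','p4s')
```

```text
[[ 610.5 -103.5   80. ]]
pre 46.725 [ 612.6 -104.1   23.9] [-0.5  0.1 -0. ]
grip 0.41847050365343336 [-0.2 -0.9  1.6]
up 48.525 [ 611.5 -104.2  159. ] 0.4186023300653289 [-0.2 -0.8 -1.1]
above [ 489.  -249.1  160.1]
26.5 [ 486.9 -252.3   26.6] 0.3
23.5 [ 486.8 -252.3   23.5] -0.4
22.5 [ 486.8 -252.3   22.5] 0.7
21.5 [ 486.8 -252.3   21.5] -0.1
20.5 [ 487.  -252.4   21.1] 5.8
done 54.975
```

View pics/p4.png

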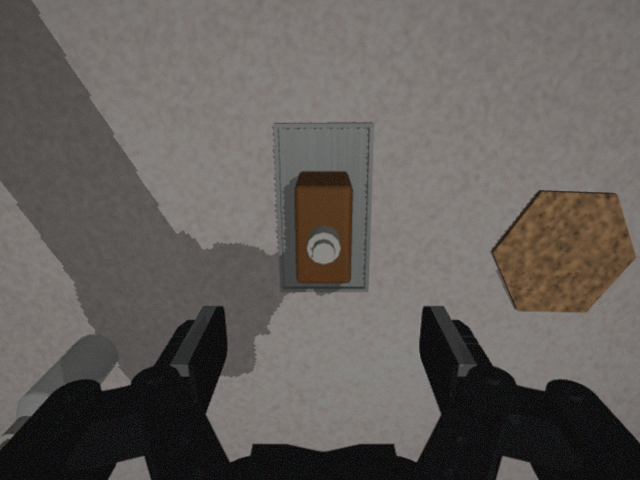

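All three are placed. For a final check I'll look at each bottle from two wrist positions and compare the cap axis with the tray centre.

```bash
python3 - <<'E'
from h import *
for i,(x,y) in enumerate([(486,-201),(550,-131),(545,200),(640,284),(450,141)]):
    p=[x,y,270]
    if i==0: robot.move_ptp(p,down(np.pi/2))
    else: robot.move_linear(p,max_speed=250)
    robot.pause(0.2); s,_=shot('wrist',f'v{i}')
print(s['time_s'],s['force'].round(1)); shot('side','vs'); shot('top','vt')
E
python3 -c "
import cv2,numpy as np
a=[cv2.resize(cv2.imread(f'pics/{i}.png'),(400,300)) for i in ('v0','v1','v2','v3','v4','vs')]
cv2.imwrite('pics/m5.png',np.vstack([np.hstack(a[:2]),np.hstack(a[2:4])]));cv2.imwrite('pics/m6.png',np.hstack(a[4:]))"
```

```text
61.0 [-0.3 -0.1  0.2]
```

View pics/m5.png

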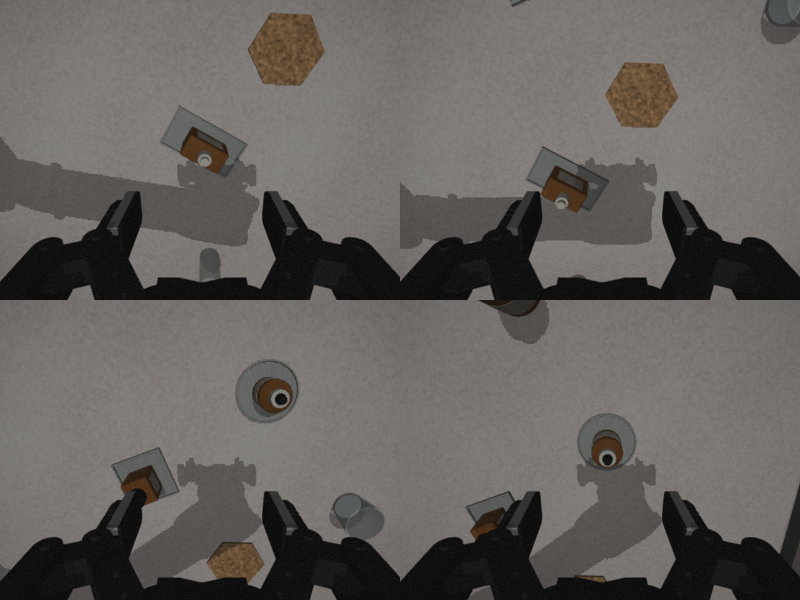

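View pics/m6.png

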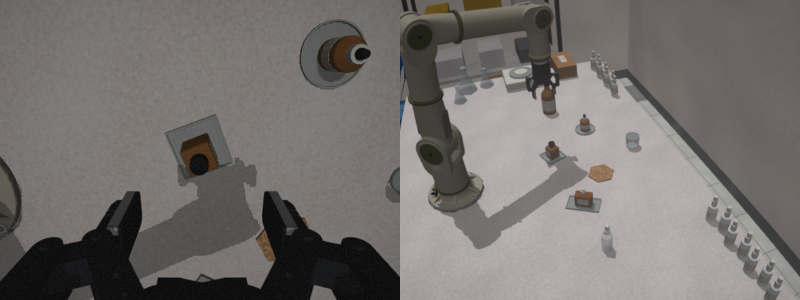

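Run:
```python
from fit import *
def cap(i,x,y,kind,r=18):
    im,c=load(i); b=cv2.GaussianBlur(im,(3,3),0).astype(int)
    m=((b.min(2)>105)&(abs(b[...,2]-b[...,0])<14)) if kind=='w' else b.max(2)<40
    mm=np.zeros(m.shape,np.uint8); mm[y-r:y+r,x-r:x+r]=m[y-r:y+r,x-r:x+r]
    k=max(cv2.findContours(mm,cv2.RETR_EXTERNAL,cv2.CHAIN_APPROX_NONE)[0],key=cv2.contourArea)
    e=cv2.minEnclosingCircle(k); o,d=rays(c,[e[0]]); print(i,np.round(e[0],1),round(e[1],1)); return o,d[0]
for t,ctr,L in (('ob',(487.9,-250.7),[('v0',327,256,'w'),('v1',258,325,'w')]),('sq',(446,83.6),[('v4',320,261,'b',22),('p2',324,243,'b',28)]),('rd',(648,233.6),[('v2',450,158,'b',12),('v3',331,254,'b',12)])):
    p,r=tri([cap(*l) for l in L]); print(t,p.round(1),np.round(r,1),'off',np.round(p[:2]-ctr,1))
im,c=load('v0');t,a=masks(im); h=comp(a,(270,195,380,290)); 
c=cam('top'); im=cv2.imread('pics/vt.png');im0=cv2.imread('pics/top0.png')
for n,(x,y,w) in dict(beaker=(270,155,45),spray=(475,280,35),stock=(90,265,60)).items():
    print(n,np.abs(im[y:y+w,x:x+w].astype(int)-im0[y:y+w,x:x+w]).mean().round(2), np.abs(im[350:390,350:390].astype(int)-im0[350:390,350:390]).mean().round(2))
```

```text
v0 [326.9 256. ] 10.3
v1 [258.2 324.9] 9.6
ob [ 489.1 -250.7   78.1] [0.2 0.2] off [1.2 0. ]
v4 [318.  262.7] 17.0
p2 [324.2 243.2] 25.5
sq [445.9  81.7  67.8] [0. 0.] off [-0.1 -1.9]
v2 [449.3 158.7] 9.0
v3 [332.  255.1] 8.2
rd [648.1 233.3  77.5] [0. 0.] off [ 0.1 -0.3]
beaker 4.35 23.58
spray 4.31 23.58
stock 4.0 23.58
```

```bash
python3 -c "
from plant import robot; robot.sign_off()"
```

```text
the job is handed in; nothing more can be done
```

I moved all three bottles to the trays of their own shape and handed the job in with the robot clock at about 61 s; no verdict was reported. The oblong bottle was parked on the cork mat first. Then the square bottle went to the square tray, the round bottle to the round tray, and the oblong bottle from the mat to the oblong tray.

**Position:** Two-view cap checks at the end put each bottle's axis close to its tray's centre: 1.2 mm off for the oblong, 1.9 mm for the square and 0.3 mm for the round, against the 15 mm limit. In the last pictures all three look upright. The oblong's long side lies along its tray's, judged by eye in the picture and from the 150.1° placing yaw.

**Bystanders:** The arm never went near the stock bottle, beaker or spray bottle. The top-camera views before and after differ there by only about 4 grey levels. I took that as noise and did not measure it further.

**Readings that disagreed:**
- **Cap heights:** they came out low, 68–78 mm against the 79–91 mm expected. The colour blobs include the sides of the caps and some views cut them off, so I relied on the horizontal positions only.
- **Tray rim heights:** some corner pairs hidden by shadow or a bottle gave wrong rim heights, off by up to about 30 mm. I dropped those and used unobstructed views of the trays after each lift.
- **Round bottle grip:** the gripper read about 46–47 mm on this 48 mm bottle, but the side picture showed it held straight.

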